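# Take a ledge's depth with a locking tape measure

## Robot

A 6-joint arm with a two-finger parallel gripper is mounted at the origin on the work surface. World frame = base frame: x ahead of the robot, y to its left, z up, the work surface at z = 0. Lengths are in m, angles in rad, forces in N, time in s.
With the tool pointing down it reaches from about 0.35 to 0.775 m from the base axis. Payload 7.3 kg.
Tool frame: the origin (TCP) lies between the finger pads; the fingertips stand 8 mm ahead of it and the grasp point (between the pads) lies 11 mm behind it (robot.nose_length is the distance from the TCP to the fingertips, in m); z points along the fingers, y is the line along which they close (so a half turn about z gives the same grasp; the last joint's range is limited). The gripper opens to 92 mm and grips with 3 to 60 N. Pads are 19 mm wide; open, the fingers measure 130 mm over their backs; the gripper's body (75 mm by 190 mm) begins 47 mm behind the grasp point.
Start: joints at [-1.344, 0.342, 1.524, -0, 1.275, -0.146], TCP at [0.191, -0.489, 0.235] pointing down, gripper open.
Joint ranges: [-2.53, 2.53], [-0.77, 2.02], [0.04, 2.7], [-1, 4.14], [0.28, 2.66], [-3.11, 3.11]. Speed limits (rad/s): [2.57, 2.57, 3.14, 3.14, 3.14, 3.14].

## Interface

Orientations are given as [roll, pitch, yaw] about the fixed x, y, z axes, in that order (R = Rz(yaw) Ry(pitch) Rx(roll)).
In Python, from cell import robot gives the robot as it stands. The module is installed in compiled form; this text tells all that it offers.
- The arm moves only by the shell command python3 -m jog 'ROWS' [FORCE]. ROWS is JSON, a list that holds one entry, the list of rows, each a list of 5 numbers: the gripper's target within -1 to 1 (fully open at 1, half-way at 0, shut at -1), then the shift along the tool's x, y, z in m, then the turn about the tool's z in rad. A call has 1 to 5 rows; each row is the pose to reach, as a shift and turn from the pose commanded when the call began, along the tool's axes at that moment; what a row does not reach only later rows make up. A row lasts 1/12 s, in which the tool goes at most 41.7 mm and 7.16 degrees, less where a joint would pass 70% of its speed; a pose out of reach is approached as far as the arm can. A call with a gripper value outside its range is refused whole. The fingers move at their own pace and stop on an object; FORCE is the grip in N (left out, the last holds). Time passes only in rows, so rows that repeat a pose let the fingers close. It gives the time, the measured TCP pose, the force, the opening and the grip force at its end, in the units of the state.
- robot.observe(): the state, without advancing time (a new reading comes with each control period).
- robot.read_camera(name): name is "scene" or "top" or "wrist"; returns the picture (480x640x3 uint8, red, green, blue); there is no depth.
- robot.camera_model(name): a dict with "camera_matrix" (3x3 intrinsics, pixels), "position" and "attitude" of the camera in the world; the wrist camera has in their place "mount" (4x4, takes a point from camera to tool coordinates, whose origin is the TCP and whose axes are the flange's). Camera axes: x right, y down, z forward; pixel columns grow to the right and rows downward; lengths in m; the calibration is good to about 2 mm. The wrist camera is an equidistant fisheye: a pixel r from the principal point sees the ray r / f radians off the axis. A picture is of the moment at which its call begins: read the wrist's pose just before it. camera_model takes no time and is no camera call.
- robot.hand_in(): hands the job in; it is judged then, once.
The state is a dict: "time": time; "qpos": joint angles; "qvel": joint speeds; "joint_efforts": joint torques, N m; "tool_pos": TCP position; "tool_rot": TCP orientation; "contact_force": force on the tool from outside, world axes, zero at the start; "torque": the same for the moment, N m; "opening": finger opening in m; "grip_force": force on a finger pad.
Only numpy, scipy, OpenCV 4.12 (cv2) and the standard library are available. Lean on these libraries where they do the work, as an engineer would, in place of code of your own. Each camera call takes 0.05 s, during which the arm holds its last target. There are 200 camera calls.

## Task

Measure the depth of the raised wooden ledge with the tape measure: hook the tape's end over the ledge's front edge, draw the case straight back across the ledge against its spring until its back presses lightly and squarely against the tiled upstand, and only then press the thumb lock down until its brake bears firmly, so that the blade stays out. Leave the tape standing there on the ledge, hooked, up against the tiles and locked, and let go of it. Go gently with the tape, its lock and the tiles, and leave the other things where they are.

Things in the scene. Friction and masses are not known exactly. Their poses are not given: they have to be found in the camera images.
- tape_center (a point): Centre of the tape measure's grey and black case, 30 mm above its sole: 76 long, 42 thick, 60 mm high (thumb lock up to 76), 0.4 to 0.55 kg. x: from nose (-x, blade's mouth) to flat back (+x); y: across, its flat sides to grip; z up. Starts upright on three white tiles (pile 19.5 mm high), blade in. Set down on the ledge and let go, its rubber sole holds against the spring.
- tape_back (a point): Middle of the case's flat back, 38 mm behind (+x) the case's centre, 30 mm above the sole. Axes as the case.
- tape_hook (a point): Steel end hook of the blade: point on the inner face (towards the case) of its lip, at the blade's underside, 5 mm above the sole's level; blade in, 42 mm ahead (-x) of the case's centre. The lip is 2 mm thick, 23 mm wide and reaches 8 mm below the sole's level. Axes as the case.
- tape_blade (a joint): How far the blade is drawn out, m: 0 fully in, 0.235 at most. A spring pulls it in with 1.5 N at 0, rising to 2.2 N at 0.235.
- tape_lock (a joint): Thumb lock, rad: 0 off (paddle up). Stiff, it stays where it is left: 5 to 6 N straight down near its nose moves it. After 0.13 to 0.31 rad (4 to 9 mm at the nose), differing with the brake's wear, its brake comes onto the drum and it stiffens; a press of 9 to 12 N there sets the brake so that the blade is held, more harms it.
- lock_pad (a point): On top of the thumb lock, a black ribbed paddle 18 mm wide, 37 mm long on the front of the case's top, hinged at its rear. Off, this point is 17 mm ahead (-x) of the case's centre and 73 mm above the sole; the paddle's nose is 6 mm further ahead, 76 mm above the sole.
- ledge_edge (a point): Middle of the ledge's front top edge. Fixed brown wooden board 24 mm thick, 340 mm long, its top 60 mm above the counter, on a pale green plinth set back 30 mm from the front edge. x: from the front edge straight back to the upstand, y along the edge, z up. The middle of the ledge is free for 90 mm to either side.
- upstand_face (a point): On the face of the fixed tiled upstand (white tiles, dark green top row) at the rear of the ledge, midway along it, 30 mm above the ledge's top; it rises 62 mm above the ledge. x points into the tiles, away from the front edge. 225 to 275 mm behind the front edge.
- jar: Bystander: glass jar with wooden lid, 60 mm wide, 80 mm high, on the ledge's end on the -y side; origin under its middle.
- pencil: Bystander: flat carpenter's pencil, 110 x 13 x 8 mm, lying along the top of the upstand, 50 mm or more behind its face; origin under its middle, x along it.
- knob_spare: Bystander: white ceramic cabinet knob, 34 mm wide, 30 mm high, on the ledge's end on the -y side; origin under its middle.
- spirit_level: Bystander: aluminium spirit level, 250 x 22 x 45 mm, on the counter; origin under its middle, x along it.
- screwdriver: Bystander: screwdriver, 200 mm, on the counter; origin at its middle, x along it.
- mug: Bystander: white mug, 82 mm wide, 92 mm high, on the counter; origin under its middle.
- tape_drum: The drum that the blade winds on, inside the case and not to be seen; the thumb lock's brake bears on it when on.

How it is judged:
By the outcome, as a careful person would: the job done as asked, in the order asked, and still so for the second after the job is handed in, with the robot touching nothing.
It also fails if it takes over 72 s, if anything falls off the work surface, if the arm or the gripper's body presses on something with over 40 N, if the wrist force passes 120 N, or if a joint passes its speed limit or range.

## Working session

There is one attempt and no reset: what is moved stays moved. The work goes in short steps, Python scripts to look and compute and a shell command to move; the robot and the scene stay as the last step left them, time stands still between calls to the robot, and variables do not carry over. Pictures are saved under pics/ and viewed, at most 13 in all, crops included, and the job is handed in when it is done.

```bash
mkdir -p pics; python3 - <<'E'
from cell import robot
import cv2,numpy as np
np.set_printoptions(precision=4,suppress=True)
for n in ("scene","top"):
    im=robot.read_camera(n); cv2.imwrite(f"pics/{n}0.png",im[:,:,::-1]); print(n,robot.camera_model(n))
print(robot.camera_model("wrist")); print(robot.observe(),robot.nose_length)
E
```

```text
scene {'camera_matrix': array([[559.3513,   0.    , 315.8385],
       [  0.    , 559.3513, 237.2832],
       [  0.    ,   0.    ,   1.    ]]), 'position': array([ 1.0972, -0.7067,  0.755 ]), 'attitude': array([-2.2295,  0.0071,  0.7439])}
top {'camera_matrix': array([[471.9422,   0.    , 315.8548],
       [  0.    , 471.9422, 231.5126],
       [  0.    ,   0.    ,   1.    ]]), 'position': array([ 0.4179, -0.0952,  1.0382]), 'attitude': array([-3.0659,  0.0175, -1.5719])}
{'camera_matrix': array([[371.6483,   0.    , 314.1046],
       [  0.    , 371.6483, 231.438 ],
       [  0.    ,   0.    ,   1.    ]]), 'mount': array([[ 0.0007, -0.9562, -0.2928,  0.0793],
       [ 1.    ,  0.0007, -0.    , -0.0006],
       [ 0.0002, -0.2928,  0.9562, -0.1503],
       [ 0.    ,  0.    ,  0.    ,  1.    ]])}
{'time': 0.1, 'qpos': array([-1.344 ,  0.3427,  1.5249, -0.    ,  1.2754, -0.146 ]), 'qvel': array([ 0.0009, -0.0012, -0.0029, -0.001 ,  0.0004, -0.0001]), 'joint_efforts': array([  0.0012, -43.2003, -24.4696,   0.0719,   0.0526,  -0.0001]), 'tool_pos': array([ 0.1912, -0.4886,  0.2341]), 'tool_rot': array([-3.1402, -0.0002,  0.3729]), 'contact_force': array([ 0.706 , -0.0252,  0.0545]), 'torque': array([ 0.0062,  0.0302, -0.0652]), 'grip_force': 0.0, 'opening': 0.09198543952352219} 0.008
```

View pics/scene0.png

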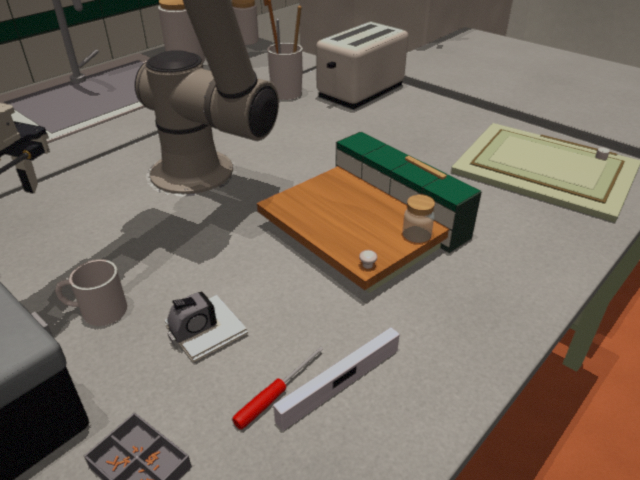

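View pics/top0.png

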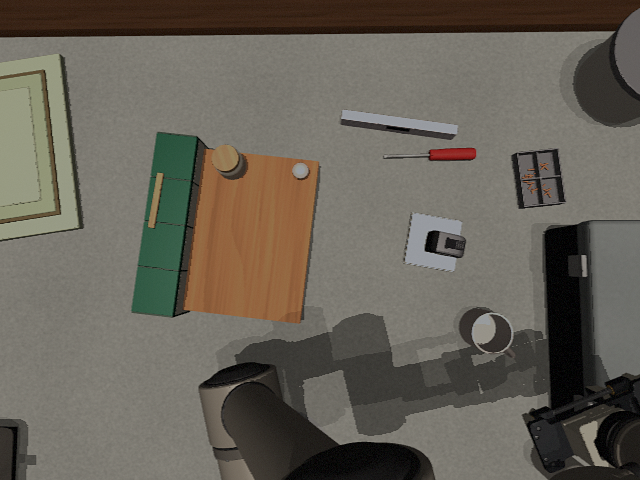

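The scene view shows the tape at about (190,315) on white tiles, nose and black lock towards the left (away from the ledge). In the top view the tape is at (445,243), the ledge's front edge is at col ~310, and the upstand foot is at col ~195. Jar and knob are at the ledge's upper (+x) end.

```bash
cat > h.py <<'E'
from cell import robot
import cv2,numpy as np
from scipy.spatial.transform import Rotation as Ro
np.set_printoptions(precision=4,suppress=True)
def ray(n,uv,pose=None):
    m=robot.camera_model(n);K=m["camera_matrix"];uv=np.atleast_2d(np.asarray(uv,float))
    a=(uv-K[:2,2])/K[0,0]
    if n!="wrist":
        d=np.c_[a,np.ones(len(a))];R=Ro.from_euler('xyz',m["attitude"]).as_matrix();return np.array(m["position"]),d@R.T
    r=np.linalg.norm(a,axis=1)[:,None]+1e-12
    d=np.c_[a/r*np.sin(r),np.cos(r)];s=pose or robot.observe();T=Ro.from_euler('xyz',s["tool_rot"]).as_matrix()
    M=np.array(m["mount"]);return np.array(s["tool_pos"])+T@M[:3,3],d@(T@M[:3,:3]).T
def plane(n,uv,z,pose=None):
    p,d=ray(n,uv,pose);return p+d*((z-p[2])/d[:,2])[:,None]
def proj(n,P,pose=None):
    P=np.atleast_2d(P);m=robot.camera_model(n);K=m["camera_matrix"]
    if n!="wrist":R=Ro.from_euler('xyz',m["attitude"]).as_matrix();c=(P-m["position"])@R;a=c[:,:2]/c[:,2:]
    else:
        s=pose or robot.observe();T=Ro.from_euler('xyz',s["tool_rot"]).as_matrix();M=np.array(m["mount"])
        c=((P-s["tool_pos"])@T-M[:3,3])@M[:3,:3];q=np.linalg.norm(c[:,:2],axis=1)[:,None];a=c[:,:2]/q*np.arctan2(q,c[:,2:])
    return a*K[0,0]+K[:2,2]
def look(n,f):
    s=robot.observe();im=robot.read_camera(n)[:,:,::-1].copy();cv2.imwrite("pics/"+f,im);return im,s
def goto(xy,z,yaw):
    "print shift in tool axes and turn about tool z"
    s=robot.observe();R=Ro.from_euler('xyz',s["tool_rot"]).as_matrix();d=R.T@(np.r_[xy,z]-s["tool_pos"])
    y=s["tool_rot"][2];t=-(yaw-y);t=(t+np.pi)%(2*np.pi)-np.pi;print("shift",d,"turn",t,"pos",s["tool_pos"],"rot",s["tool_rot"],"q",s["qpos"])
E
cat > m.py <<'E'
from h import *
im=cv2.imread("pics/top0.png");hsv=cv2.cvtColor(im,cv2.COLOR_BGR2HSV)
H,S,V=cv2.split(hsv)
m=((H>6)&(H<20)&(S>120)&(V>100)).astype(np.uint8);m[:, :185]=0;m[:140]=0;m[330:]=0
m=cv2.morphologyEx(m,cv2.MORPH_OPEN,np.ones((3,3)))
def edge(rows,side):
    pts=[]
    for r in rows:
        c=np.flatnonzero(m[r]); 
        if len(c):pts.append((c[-1]+.5 if side else c[0]-.5,r))
    P=plane("top",pts,0.06)[:,:2]
    for _ in range(3):
        c=P.mean(0);d=np.linalg.svd(P-c)[2][0];n=np.array([-d[1],d[0]]);e=(P-c)@n;P=P[abs(e)<max(.0015,2*e.std())] if 1 else P
    d=d*np.sign(-d[0]);return c,d,e.std()   # d along ledge +y ~ world -x
f=edge(range(195,310),1);b=edge(range(195,300),0)
print("front",f,"\nback",b)
for nm,e in(("f",f),("b",b)): print(nm,"yaw of ledge x",np.degrees(np.arctan2(e[1][1],e[1][0]))-90)
# ledge ends
pts=cv2.findNonZero(m)[:,0];P=plane("top",pts,.06)[:,:2]
y=f[1]*1;x=np.array([y[1],-y[0]]);q=(P-f[0])@np.c_[x,y];print("along",np.percentile(q[:,1],[.3,99.7]),"x",np.percentile(q[:,0],[.3,99.7]))
L=np.percentile(q[:,1],[.3,99.7]).mean();print("mid y",L,"edge mid",f[0]+L*y,"depth",(b[0]-f[0])@x)
# tape
g=(V<130).astype(np.uint8);g[:225]=0;g[262:]=0;g[:,:420]=0;g[:,475:]=0
cs=max(cv2.findContours(g,0,1)[0],key=cv2.contourArea);print(cv2.minAreaRect(cs),cv2.boundingRect(cs))
r=cv2.boxPoints(cv2.minAreaRect(cs));print(plane("top",r,.0795))
cv2.imwrite("pics/t1.png",cv2.resize(im[205:275,400:475],None,fx=8,fy=8,interpolation=2))
E
python3 m.py
```

```text
front (array([ 0.4499, -0.0621]), array([-0.9933,  0.1159]), np.float64(0.0005919435282987663)) 
back (array([0.4566, 0.1795]), array([-0.9941,  0.1083]), np.float64(0.0006661058687734304))
f yaw of ledge x 83.34435528321299
b yaw of ledge x 83.78222716308977
along [-0.1907  0.1461] x [0.0007 0.2398]
mid y -0.022324675251271617 edge mid [ 0.4721 -0.0647] depth 0.24072830467409614
((449.0, 243.0), (36.0, 50.0), 90.0) (424, 225, 51, 37)
[[ 0.5034 -0.2983  0.0795]
 [ 0.5031 -0.3993  0.0795]
 [ 0.4302 -0.3974  0.0795]
 [ 0.4304 -0.297   0.0795]]
```

View pics/t1.png

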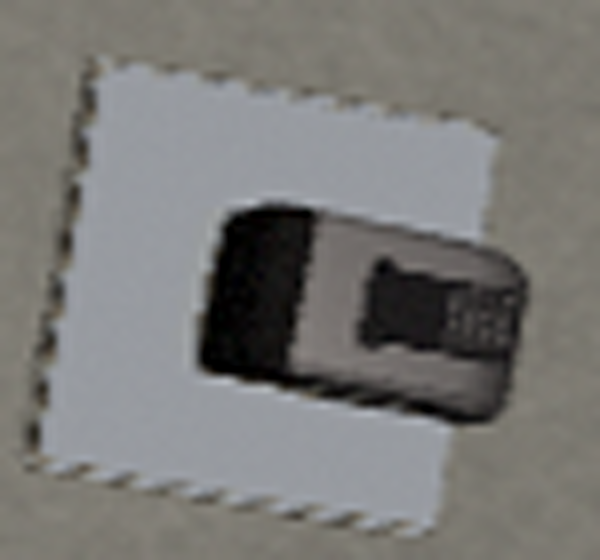

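```bash
python3 - <<'E'
from h import *
A=plane("top",[[400+424/8,205+312/8],[400+368/8,205+305/8],[400+517/8,205+330/8]],.0195+.068);print(A)
B=plane("top",[[400+310/8,205+212/8],[400+500/8,205+250/8]],.0795);d=B[0]-B[1];yaw=np.arctan2(d[1],d[0]);print(B,np.degrees(yaw))
goto(A[0][:2],.19,yaw)
E
```

```text
[[ 0.4642 -0.3539  0.0875]
 [ 0.466  -0.3399  0.0875]
 [ 0.4597 -0.377   0.0875]]
[[ 0.49   -0.3279  0.0795]
 [ 0.4803 -0.3755  0.0795]] 78.43114577000807
shift [ 0.3034 -0.0259  0.0442] turn -0.99603031169362 pos [ 0.1912 -0.4886  0.2341] rot [-3.1402 -0.0002  0.3729] q [-1.344   0.3427  1.5249 -0.      1.2754 -0.146 ]
```

```bash
python3 -m jog '[[[1,0.04,0,0,-0.12],[1,0.08,-0.005,0,-0.24],[1,0.12,-0.01,0,-0.36],[1,0.16,-0.015,0.01,-0.48],[1,0.19,-0.02,0.02,-0.6]]]'; python3 -c "
from h import *
goto([.464,-.354],.19,1.369)"
```

```text
time: 0.52
tool_pos: [0.3633, -0.3996, 0.2147]
tool_rot: [3.14, -0.0, 0.98]
contact_force: [-0.9, 0.3, 0.4]
opening: 0.0917
grip_force: 0.0
shift [0.094  0.0581 0.0247] turn -0.3894623824030079 pos [ 0.3633 -0.3996  0.2147] rot [ 3.1404 -0.0002  0.9795] q [-0.9753  0.3855  1.5159  0.0006  1.2391 -0.3843]
```

```bash
python3 -m jog '[[[1,0.03,0.019,0.008,-0.12],[1,0.06,0.038,0.016,-0.24],[1,0.094,0.058,0.025,-0.36],[1,0.094,0.058,0.025,-0.39],[1,0.094,0.058,0.025,-0.39]]]'; python3 -c "
from h import *
im,s=look('wrist','w1.png');print(s['tool_pos'],s['tool_rot'])
c=np.array([.464,-.354,0]);u=np.array([np.cos(1.369),np.sin(1.369),0]);v=np.array([-u[1],u[0],0]);z=np.array([0,0,1])
print(proj('wrist',[c+38*.001*u+e*.021*v+h*z for h in(.0195,.0795) for e in(-1,1)],s))"
```

```text
time: 0.93
tool_pos: [0.463, -0.3543, 0.1883]
tool_rot: [-3.14, -0.001, 1.368]
contact_force: [-1.9, -0.4, -0.1]
opening: 0.0921
grip_force: 0.0
[ 0.463  -0.3543  0.1883] [-3.1395 -0.0013  1.3676]
[[340.2508 169.2713]
 [291.5856 169.2635]
 [345.8806 180.1411]
 [286.3307 180.13  ]]
```

View pics/w1.png

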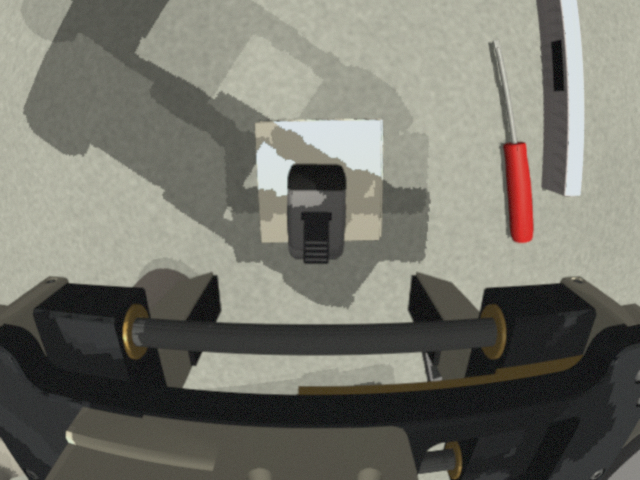

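```bash
python3 - <<'E'
from h import *
im=cv2.imread('pics/w1.png');s=robot.observe()
n=plane('wrist',[[316,264]],.0955,s)[0];hg=plane('wrist',[[316,212]],.0825,s)[0];print("nose",n,"hinge",hg,np.linalg.norm((n-hg)[:2]))
bk=plane('wrist',[[316,164]],.0195,s)[0];bt=plane('wrist',[[316,164]],.0795,s)[0];print(bk,bt)
print(plane('wrist',[[316,191]],.0795,s))
g=cv2.cvtColor(im,cv2.COLOR_BGR2GRAY);print(g[155:275:2,316]);print(g[185,280:355])
for r in(175,185,205,225,240): print(r,g[r,280:296],g[r,338:354])
cv2.imwrite('pics/w1c.png',cv2.resize(im[150:275,255:385],None,fx=4.5,fy=4.5,interpolation=2))
E
```

```text
nose [ 0.4591 -0.3739  0.0955] hinge [ 0.4662 -0.34    0.0825] 0.03454088615594844
[ 0.4719 -0.3136  0.0195] [ 0.4731 -0.3068  0.0795]
[[ 0.4691 -0.3257  0.0795]]
[136 139 137 138 105  33  30  17  12  24  29  24  20  18  32  21  27  52
 126 147 144 145 143 142 140 108  73  71  59  29  29  23  28  22  32  28
  28  27  28  28  31  32  29  50  58  24  52  53  33  60  48  32  62  42
  60 107 113 109 112 110]
[223 224 223 223 223 222 203 130  63  41  34  36  37  39  38  39  41  40
  36  35  31  39  41  36  38  36  37  40  39  41  44  43  46  41  38  38
  21  29  23  26  32  29  29  25  27  32  22  25  23  20  32  30  30  19
  21  29  27  26  22  18  22  30  26  27  22  51  91 126 139 138 136 136
 137 134 134]
175 [223 223 223 222 222 224 215 171 107  49  27  26  25  26  30  27] [ 16  18  26  27  22  31  48  91 124 137 136 137 138 138 137 136]
185 [223 224 223 223 223 222 203 130  63  41  34  36  37  39  38  39] [ 22  18  22  30  26  27  22  51  91 126 139 138 136 136 137 134]
205 [133 131 135 134 133 132 120  93  77  82  77  86 112 136 140 136] [ 72  73  76  75  73  68  72  85 112 129 133 136 136 135 136 137]
225 [176 173 177 176 176 172 150  97  63  61  66  66  70  75  69  69] [ 71  74  68  69  67  66  73 100 136 162 169 171 175 173 174 175]
240 [175 173 172 174 171 174 175 153  99  66  61  63  67  70  72  70] [ 70  69  65  65  66  85 117 140 149 143 145 151 149 142 139 137]
```

View pics/w1c.png

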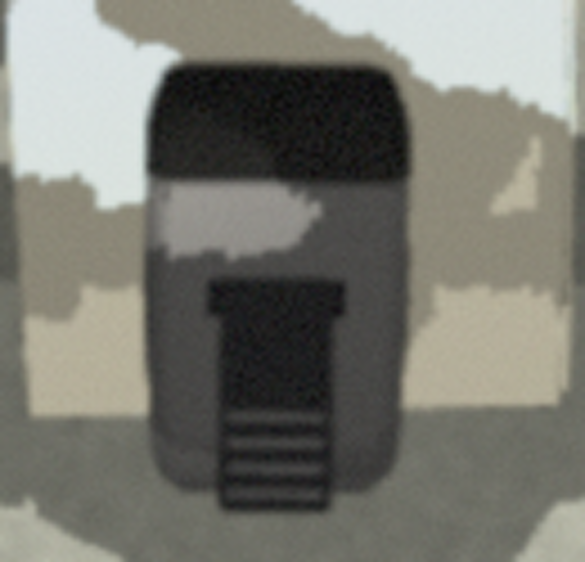

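The wrist picture shows the tape square to the tool: sides at cols 287–346, back's foot at row 164 and lock nose at row 264. That puts the centre at about (0.464, -0.351). Descending to grasp.

```bash
python3 -m jog '[[[1,0.003,0,0.03,0],[1,0.003,0,0.06,0],[1,0.003,0,0.09,0],[1,0.003,0,0.12,0],[1,0.003,0,0.142,0]]]'; python3 -c "
from h import *
goto([.464,-.351],.0465,1.368)"
```

```text
time: 1.4
tool_pos: [0.4605, -0.3535, 0.0458]
tool_rot: [-3.14, -0.001, 1.359]
contact_force: [0.1, 0.5, -0.8]
opening: 0.0919
grip_force: 0.0
shift [ 0.0032  0.0029 -0.0007] turn -0.008785871287469327 pos [ 0.4605 -0.3535  0.0458] rot [-3.1398 -0.0008  1.3592] q [-0.7865  0.6485  1.5861 -0.0004  0.909  -0.5747]
```

```bash
python3 -m jog '[[[1,0.003,0.003,0,-0.009],[1,0.003,0.003,0,-0.009],[0.3,0.003,0.003,0,-0.009],[0,0.003,0.003,0,-0.009],[-0.2,0.003,0.003,0,-0.009]]]' 20;  python3 -c "
from h import *
goto([.464,-.351],.0465,1.368)"; python3 -m jog '[[[-0.4,0,0,0,0],[-0.4,0,0,0,0],[-0.4,0,0,0,0],[-0.4,0,0,0,0],[-0.4,0,0,0,0]]]'
```

```text
time: 1.82
tool_pos: [0.4666, -0.3517, 0.0496]
tool_rot: [3.139, 0.002, 1.371]
contact_force: [-0.0, 0.0, -0.4]
opening: 0.076
grip_force: 0.0
shift [ 0.0002 -0.0027  0.0031] turn 0.0033830847161340216 pos [ 0.4666 -0.3517  0.0496] rot [3.1389 0.0019 1.3714] q [-0.777   0.6462  1.5769 -0.0001  0.9152 -0.5775]
time: 2.23
tool_pos: [0.4656, -0.3507, 0.0478]
tool_rot: [-3.141, -0.0, 1.372]
contact_force: [-14.4, 0.4, 10.9]
opening: 0.043
grip_force: 7.4
```

```bash
python3 -m jog '[[[-0.4,0,0,0,0],[-0.4,0,0,0,0],[-0.4,0,0,0,0],[-0.4,0,0,0,0],[-0.4,0,0,0,0]]]';python3 -c "
from h import *
print(robot.observe())
im,s=look('wrist','w2.png');im=look('scene','s2.png')"
```

```text
time: 2.65
tool_pos: [0.4651, -0.3506, 0.0478]
tool_rot: [-3.14, -0.0, 1.372]
contact_force: [-5.0, 2.3, 3.8]
opening: 0.0418
grip_force: 19.9
{'time': 2.65, 'qpos': array([-0.7771,  0.6483,  1.579 , -0.0008,  0.9159, -0.5777]), 'qvel': array([-0.0008,  0.0012,  0.0015, -0.001 , -0.0021,  0.0003]), 'joint_efforts': array([  1.4824, -50.4638, -20.197 ,   0.8001,  -1.3005,  -0.0276]), 'tool_pos': array([ 0.4651, -0.3506,  0.0478]), 'tool_rot': array([-3.1399, -0.0003,  1.3719]), 'contact_force': array([-5.0096,  2.3343,  3.8092]), 'torque': array([0.063 , 0.8495, 0.0064]), 'grip_force': 19.936372339725494, 'opening': 0.0418498575859496}
```

```bash
python3 -m jog '[[[-0.4,0,0,-0.01,0],[-0.4,0,0,-0.025,0],[-0.4,0,0,-0.05,0],[-0.4,0,0,-0.08,0],[-0.4,0,0,-0.08,0]]]';python3 -m jog '[[[-0.4,0,0,0,0],[-0.4,0,0,0,0]]]'; python3 -c "
from h import *
im,s=look('wrist','w3.png');print(s['tool_pos'],s['tool_rot'],s['contact_force'],s['torque'])
h=cv2.imread('pics/w3.png');cv2.imwrite('pics/w3c.png',h[40:400,150:480]);look('top','top3.png')"
```

```text
time: 3.17
tool_pos: [0.4686, -0.3529, 0.1333]
tool_rot: [3.133, 0.005, 1.372]
contact_force: [0.7, -2.3, -2.9]
opening: 0.042
grip_force: 19.9
time: 3.33
tool_pos: [0.4655, -0.3502, 0.1266]
tool_rot: [-3.14, -0.001, 1.372]
contact_force: [-0.5, 0.3, -5.4]
opening: 0.0422
grip_force: 19.9
[ 0.4655 -0.3502  0.1266] [-3.1403 -0.0011  1.3719] [-0.4752  0.3346 -5.4011] [-0.0156 -0.0188  0.045 ]
```

View pics/w3c.png

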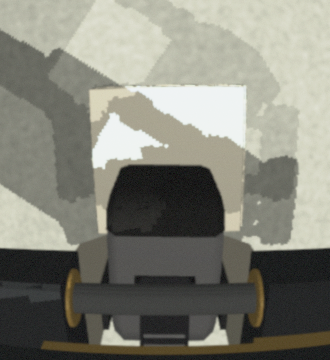

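```bash
python3 - <<'E'
from h import *
s=robot.observe();g=cv2.cvtColor(cv2.imread('pics/w3.png'),cv2.COLOR_BGR2GRAY)
print(g[195:220,316]);print(g[215,250:280],g[215,350:385])
R=Ro.from_euler('xyz',s["tool_rot"]).as_matrix()
for uv,dz in(((316.5,206.5),.0283),((270,206.5),.0283),((363,206.5),.0283)):
    p=plane('wrist',[uv],s['tool_pos'][2]-dz,s)[0];print(R.T@(p-s['tool_pos']))
goto([.4653,-.1243],.125,1.457)
E
```

```text
[162 162 163 164 163 163 162 162 154 118  76  42  30  30  26  25  32  32
  26  27  27  30  24  29  23]
[158 156 159 160 156 160 160 161 159 163 159 158 158 159 159 158 145 113
  69  35  31  20  29  22  23  26  29  17  16  28] [ 27  31  28  27  29  23  23  27  32  27  30  40  87 133 156 160 160 162
 161 164 161 160 163 160 161 161 161 162 161 162 158 164 161 160 161]
[0.038  0.0009 0.0284]
[ 0.038  -0.0221  0.0284]
[0.0381 0.024  0.0283]
shift [ 0.2212 -0.0445  0.0014] turn -0.08515260961071647 pos [ 0.4652 -0.35    0.1258] rot [-3.1387 -0.002   1.3718] q [-0.7766  0.5496  1.508   0.0001  1.0875 -0.5777]
```

```bash
python3 -m jog '[[[-0.4,0.02,-0.004,0,-0.02],[-0.4,0.05,-0.01,0,-0.04],[-0.4,0.08,-0.016,0,-0.06],[-0.4,0.11,-0.022,0,-0.085],[-0.4,0.14,-0.028,0,-0.085]]]'; python3 -m jog '[[[-0.4,0.03,-0.006,0,0],[-0.4,0.055,-0.010,0,0],[-0.4,0.075,-0.012,0,0],[-0.4,0.08,-0.012,0,0],[-0.4,0.08,-0.012,0,0]]]';python3 -m jog '[[[-0.4,0,0,0,0],[-0.4,0,0,0,0]]]'; python3 -c "
from h import *
im,s=look('wrist','w4.png');print(s['tool_pos'],s['tool_rot'],s['contact_force'])
cv2.imwrite('pics/w4v.png',im)"
```

```text
time: 3.85
tool_pos: [0.4652, -0.2064, 0.1262]
tool_rot: [-3.139, -0.001, 1.457]
contact_force: [0.2, -0.8, -4.1]
opening: 0.0419
grip_force: 19.9
time: 4.27
tool_pos: [0.4629, -0.1258, 0.1269]
tool_rot: [-3.14, -0.001, 1.459]
contact_force: [0.3, -0.1, -4.6]
opening: 0.0419
grip_force: 19.9
time: 4.43
tool_pos: [0.4634, -0.1282, 0.1273]
tool_rot: [-3.141, 0.0, 1.456]
contact_force: [-0.9, -0.0, -5.0]
opening: 0.0422
grip_force: 19.9
[ 0.4634 -0.1282  0.1273] [-3.1413  0.0004  1.4561] [-0.9022 -0.0089 -5.0482]
```

View pics/w4v.png

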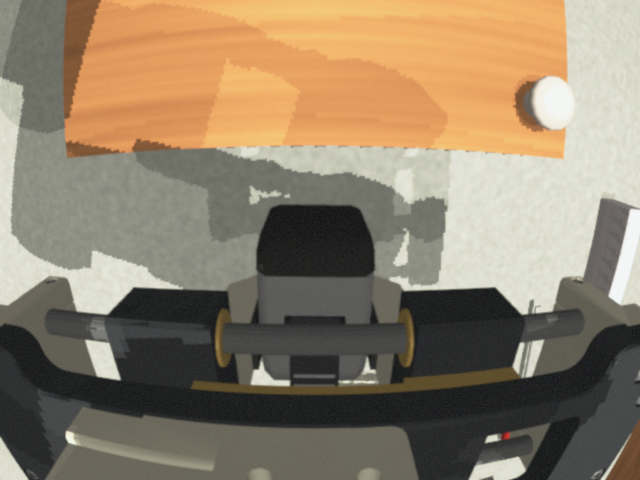

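The wrist picture shows the ledge's front edge as a fisheye arc from (67,157) through (320,147) to (565,157), with the tape held below it. Fitting that line.

```bash
python3 - <<'E'
from h import *
s=robot.observe();im=cv2.imread('pics/w4.png');hsv=cv2.cvtColor(im,cv2.COLOR_BGR2HSV);H,S,V=cv2.split(hsv)
m=((H>3)&(H<22)&(S>90)).astype(np.uint8);m[175:]=0;m=cv2.morphologyEx(m,cv2.MORPH_OPEN,np.ones((5,5)))
pts=np.array([(c,np.flatnonzero(m[:,c])[-1]+.5) for c in range(80,510,3) if m[:,c].any()])
P=plane('wrist',pts,.06,s)[:,:2]
for _ in range(3):
    c=P.mean(0);d=np.linalg.svd(P-c)[2][0];d*=np.sign(-d[0]);n=np.array([d[1],-d[0]]);e=(P-c)@n;k=abs(e)<.0015;P=P[k]
print(len(P),"c",c,"yaw",np.arctan2(n[1],n[0]),"rms",e.std(),"signed x of TCP rel edge",(s['tool_pos'][:2]-c)@n)
f=np.array([.4499,-.0621]);print("top-cam front point vs this line",(f-c)@n)
E2=plane('wrist',[[66.5,157.5],[565,157.5]],.06,s)[:,:2];mid=E2.mean(0);print(E2,np.linalg.norm(E2[0]-E2[1]),"mid",mid,"tcp y along",(s['tool_pos'][:2]-mid)@d)
E
```

```text
144 c [ 0.4579 -0.0614] yaw 1.4540080595962848 rms 0.00024779377258030377 signed x of TCP rel edge -0.06575461836714928
top-cam front point vs this line -0.0015826123136464076
[[ 0.3022 -0.0432]
 [ 0.6422 -0.082 ]] 0.34224778351097496 mid [ 0.4722 -0.0626] tcp y along 0.0010695311026207048
```

```bash
python3 -m jog '[[[-0.4,0.02,0,0,0],[-0.4,0.045,0.0005,0,0],[-0.4,0.075,0.001,0,0],[-0.4,0.095,0.001,0,0],[-0.4,0.104,0.001,0,0]]]'; python3 -m jog '[[[-0.4,0,0,0,0],[-0.4,0,0,0.01,0],[-0.4,0,0,0.02,0],[-0.4,0,0,0.03,0],[-0.4,0,0,0.03,0]]]';python3 -m jog '[[[-0.4,0,0,0,0],[-0.4,0,0,0,0]]]'; python3 - <<'E'
from h import *
s=robot.observe();c=np.array([.4579,-.0614]);n=np.array([np.cos(1.454),np.sin(1.454)])
print(s['tool_pos'],s['tool_rot'],"x rel edge",(s['tool_pos'][:2]-c)@n,s['contact_force'])
im,_=look('scene','s5.png')
p=proj('scene',[.472,-.063,.07])[0].astype(int);print(p)
cv2.imwrite('pics/s5c.png',cv2.resize(im[p[1]-75:p[1]+50,p[0]-80:p[0]+80],None,fx=4.5,fy=4.5,interpolation=2))
E
```

```text
time: 4.9
tool_pos: [0.4763, -0.0228, 0.1276]
tool_rot: [-3.141, -0.0, 1.457]
contact_force: [0.2, 0.5, -4.8]
opening: 0.0417
grip_force: 19.9
time: 5.32
tool_pos: [0.4752, -0.0253, 0.0961]
tool_rot: [-3.139, 0.0, 1.455]
contact_force: [0.2, 0.0, -4.2]
opening: 0.0422
grip_force: 19.9
time: 5.48
tool_pos: [0.4766, -0.025, 0.0981]
tool_rot: [3.141, 0.0, 1.456]
contact_force: [0.6, 0.2, -4.7]
opening: 0.0422
grip_force: 19.9
[ 0.4766 -0.025   0.0981] [3.1409 0.0004 1.4558] x rel edge 0.03835309732120939 [ 0.5738  0.1724 -4.7097]
[306 233]
```

View pics/s5c.png

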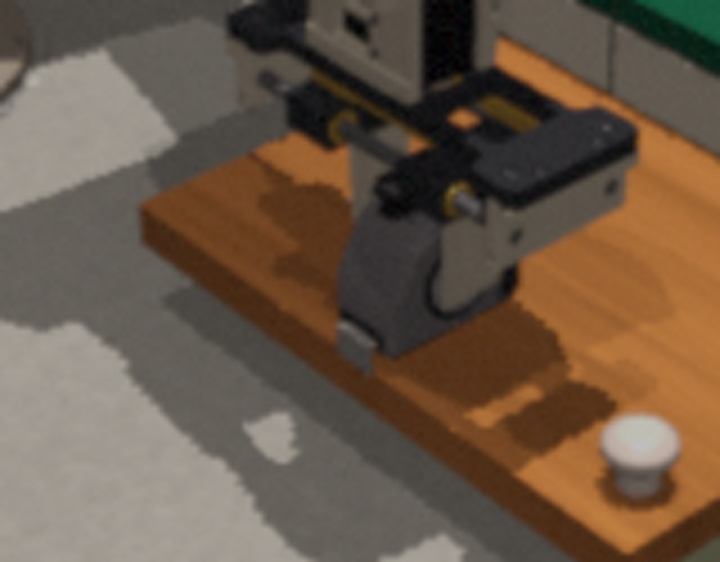

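The scene crop shows the steel hook at (355,345), just off the front edge, with the case level. Lowering onto the ledge by force.

```bash
python3 -m jog '[[[-0.4,0,0,0.002,0],[-0.4,0,0,0.004,0],[-0.4,0,0,0.006,0],[-0.4,0,0,0.006,0],[-0.4,0,0,0.006,0]]]'; python3 -m jog '[[[-0.4,0,0,0.001,0],[-0.4,0,0,0.001,0],[-0.4,0,0,0.001,0]]]'; python3 -m jog '[[[-0.4,0,0,0.001,0],[-0.4,0,0,0.001,0],[-0.4,0,0,0.001,0]]]'
```

```text
time: 5.95
tool_pos: [0.4761, -0.0239, 0.0916]
tool_rot: [-3.141, 0.0, 1.457]
contact_force: [0.6, -0.5, -5.1]
opening: 0.0418
grip_force: 19.9
time: 6.2
tool_pos: [0.4762, -0.024, 0.0907]
tool_rot: [-3.142, 0.0, 1.457]
contact_force: [-0.4, -0.0, -3.5]
opening: 0.0418
grip_force: 19.9
time: 6.45
tool_pos: [0.4761, -0.024, 0.0897]
tool_rot: [-3.141, 0.0, 1.457]
contact_force: [0.1, -0.2, -4.1]
opening: 0.0422
grip_force: 19.9
```

```bash
for i in 1 2; do python3 -m jog '[[[-0.4,0,0,0.0005,0],[-0.4,0,0,0.0005,0],[-0.4,0,0,0.0005,0],[-0.4,0,0,0.0005,0]]]' | grep -E "pos|contact"; done
```

```text
tool_pos: [0.4762, -0.024, 0.0892]
contact_force: [0.0, -0.5, -3.8]
tool_pos: [0.4762, -0.024, 0.0887]
contact_force: [0.9, 0.1, -5.0]
```

```bash
python3 -m jog '[[[-0.4,0,0,0.0004,0],[-0.4,0,0,0.0004,0],[-0.4,0,0,0.0004,0],[-0.4,0,0,0.0004,0]]]' | grep -E "pos|contact"; python3 -m jog '[[[-0.4,0,0,0.0004,0],[-0.4,0,0,0.0004,0],[-0.4,0,0,0.0004,0],[-0.4,0,0,0.0004,0]]]' | grep -E "pos|contact"
```

```text
tool_pos: [0.4762, -0.024, 0.0883]
contact_force: [0.6, 0.6, -4.4]
tool_pos: [0.4762, -0.0241, 0.0883]
contact_force: [-3.6, 1.0, 4.0]
```

```bash
python3 -m jog '[[[-0.4,0,0,-0.0010,0],[-0.4,0,0,-0.0012,0],[-0.4,0.004,0,-0.0012,0],[-0.4,0.008,0,-0.0012,0],[-0.4,0.012,0,-0.0012,0]]]' | grep -E "pos|contact"; python3 -m jog '[[[-0.4,0.008,0,0,0],[-0.4,0.016,0,0,0],[-0.4,0.024,0,0,0],[-0.4,0.03,0,0,0],[-0.4,0.03,0,0,0]]]'| grep -E "pos|contact"; python3 -m jog '[[[-0.4,0.008,0,0,0],[-0.4,0.016,0,0,0],[-0.4,0.024,0,0,0],[-0.4,0.03,0,0,0],[-0.4,0.03,0,0,0]]]'| grep -E "pos|contact"; python3 - <<'E'
from h import *
im,s=look('wrist','w6.png');print(s['tool_pos'],s['tool_rot'],s['contact_force'])
cv2.imwrite('pics/w6v.png',im[0:330,60:580])
im,_=look('scene','s6.png')
E
```

```text
tool_pos: [0.4776, -0.0119, 0.0889]
contact_force: [-0.0, -0.9, -4.8]
tool_pos: [0.4811, 0.0191, 0.0891]
contact_force: [0.3, -1.9, -4.9]
tool_pos: [0.4845, 0.0487, 0.0892]
contact_force: [1.1, -2.5, -4.1]
[0.4845 0.0487 0.0892] [ 3.1413 -0.0002  1.4579] [ 1.0625 -2.4983 -4.0834]
```

View pics/w6v.png

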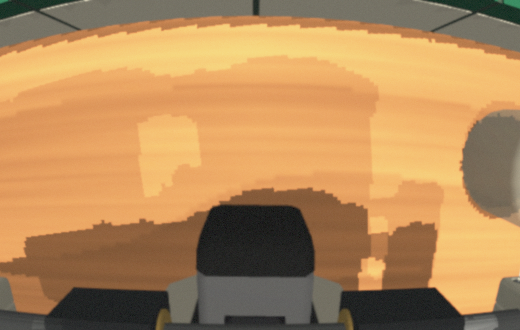

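The wrist crop shows the case at (255,240) with the foot of the tiles as an arc at about row 16 mid-image. The force reads about -2 N along the ledge, so the hook has caught. Fitting the foot line.

```bash
python3 - <<'E'
from h import *
s=robot.observe();im=cv2.imread('pics/w6.png');H,S,V=cv2.split(cv2.cvtColor(im,cv2.COLOR_BGR2HSV))
m=((H>3)&(H<22)&(S>90)).astype(np.uint8);m[120:]=0;m=cv2.morphologyEx(m,cv2.MORPH_OPEN,np.ones((3,3)))
pts=np.array([(c,np.flatnonzero(m[:,c])[0]-.5) for c in range(120,520,3) if m[:,c].any()])
P=plane('wrist',pts,.06,s)[:,:2]
for _ in range(3):
    c=P.mean(0);d=np.linalg.svd(P-c)[2][0];d*=np.sign(-d[0]);n=np.array([d[1],-d[0]]);e=(P-c)@n;P=P[abs(e)<.0015]
print(len(P),"yaw",np.arctan2(n[1],n[0]),"rms",e.std(),"TCP to face",-(s['tool_pos'][:2]-c)@n,"depth",(c-[.4579,-.0614])@n)
g=(n@(np.array([.4566,.1795])-s['tool_pos'][:2]));print("via top",g)
goto(s['tool_pos'][:2],s['tool_pos'][2],1.456)
E
```

```text
134 yaw 1.45489355654885 rms 0.00017714122964520342 TCP to face 0.13233971865218627 depth 0.2438658369527655
via top 0.12760729643710747
shift [0. 0. 0.] turn 0.0016780284834965187 pos [0.4844 0.0478 0.0891] rot [3.1415 0.0002 1.4577] q [-0.0591  0.4493  1.8199 -0.0003  0.8724  0.0542]
```

```bash
python3 -m jog '[[[-0.4,0.01,0,0,0.002],[-0.4,0.02,0,0,0.002],[-0.4,0.03,0,0,0.002],[-0.4,0.04,0,0,0.002],[-0.4,0.045,0,0,0.002]]]' | grep -E "pos|contact"; python3 -m jog '[[[-0.4,0.01,0,0,0],[-0.4,0.02,0,0,0],[-0.4,0.03,0,0,0],[-0.4,0.035,0,0,0],[-0.4,0.035,0,0,0]]]'| grep -E "pos|contact"; python3 - <<'E'
from h import *
im,s=look('wrist','w7.png');print(s['tool_pos'],s['tool_rot'],s['contact_force'])
c=np.array([.4579,-.0614]);n=np.array([np.cos(1.4545),np.sin(1.4545)]);print("rel edge",(s['tool_pos'][:2]-c)@n, (s['tool_pos'][:2]-c)@[-n[1],n[0]])
cv2.imwrite('pics/w7v.png',im[0:330,60:580])
E
```

```text
tool_pos: [0.4896, 0.0937, 0.0891]
contact_force: [1.1, -2.2, -4.0]
tool_pos: [0.4935, 0.1283, 0.089]
contact_force: [0.8, -0.8, -3.6]
[0.4935 0.1283 0.089 ] [-3.1415 -0.0002  1.4561] [ 0.7976 -0.8251 -3.5632]
rel edge 0.19251970382516595 -0.013349786334222177
```

View pics/w7v.png

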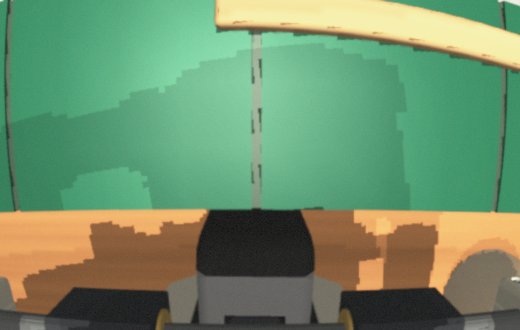

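The green top's front edge lies at about row 210, right at the case's back, with the pencil beyond at row 20. Measuring the remaining gap from that edge.

```bash
python3 - <<'E'
from h import *
s=robot.observe();im=cv2.imread('pics/w7.png');H,S,V=cv2.split(cv2.cvtColor(im,cv2.COLOR_BGR2HSV))
m=((H>60)&(H<90)&(S>70)).astype(np.uint8);m[240:]=0
m=cv2.morphologyEx(m,cv2.MORPH_OPEN,np.ones((3,3)))
pts=np.array([(c,np.flatnonzero(m[:,c])[-1]+.5) for c in list(range(90,255,3))+list(range(375,540,3)) if m[:,c].any()])
P=plane('wrist',pts,.122,s)[:,:2]
for _ in range(3):
    c=P.mean(0);d=np.linalg.svd(P-c)[2][0];d*=np.sign(-d[0]);n=np.array([d[1],-d[0]]);e=(P-c)@n;P=P[abs(e)<.0015]
print(len(P),pts[::20],"yaw",np.arctan2(n[1],n[0]),"rms",e.std(),"TCP to face",-(s['tool_pos'][:2]-c)@n)
E
```

```text
110 [[ 90.  210.5]
 [150.  208.5]
 [210.  208.5]
 [390.  208.5]
 [450.  209.5]
 [510.  210.5]] yaw 1.4549427096556375 rms 0.00012327848827215832 TCP to face 0.05194912754049342
```

```bash
python3 -m jog '[[[-0.4,0.003,0,0,0.001],[-0.4,0.006,0,0,0.001],[-0.4,0.009,0,0,0.001],[-0.4,0.009,0,0,0.001],[-0.4,0.009,0,0,0.001]]]' | grep -E "pos|contact|rot"; for i in 1 2 ; do python3 -m jog '[[[-0.4,0.0005,0,0,0],[-0.4,0.001,0,0,0],[-0.4,0.001,0,0,0],[-0.4,0.001,0,0,0]]]'| grep -E "pos|contact"; done
```

```text
tool_pos: [0.4945, 0.1359, 0.0891]
tool_rot: [-3.141, 0.0, 1.454]
contact_force: [0.3, -1.6, -4.3]
tool_pos: [0.4946, 0.1369, 0.0891]
contact_force: [1.3, -2.4, -4.8]
tool_pos: [0.4947, 0.1379, 0.0891]
contact_force: [1.2, -2.9, -4.8]
```

```bash
python3 -m jog '[[[-0.4,0.0007,0,0,0],[-0.4,0.0007,0,0,0],[-0.4,0.0007,0,0,0]]]'| grep -E "pos|contact";  python3 -m jog '[[[-0.4,0.0005,0,0,0],[-0.4,0.0005,0,0,0],[-0.4,0.0005,0,0,0]]]'| grep -E "pos|contact"
```

```text
tool_pos: [0.4949, 0.1386, 0.0891]
contact_force: [-0.0, -2.3, -3.9]
tool_pos: [0.4949, 0.1391, 0.0891]
contact_force: [1.3, -2.0, -4.9]
```

```bash
python3 -m jog '[[[-0.4,0.0005,0,0,0],[-0.4,0.0005,0,0,0],[-0.4,0.0005,0,0,0]]]'| grep -E "pos|contact"
```

```text
tool_pos: [0.495, 0.1396, 0.0891]
contact_force: [-0.1, -2.0, -4.2]
```

```bash
python3 -m jog '[[[-0.4,0.0005,0,0,0],[-0.4,0.0005,0,0,0],[-0.4,0.0005,0,0,0]]]'| grep -E "pos|contact"
```

```text
tool_pos: [0.4951, 0.1401, 0.0891]
contact_force: [0.7, -1.7, -4.7]
```

```bash
python3 -m jog '[[[-0.4,0.0005,0,0,0],[-0.4,0.0005,0,0,0],[-0.4,0.0005,0,0,0]]]'| grep -E "pos|contact"
```

```text
tool_pos: [0.4951, 0.1406, 0.0891]
contact_force: [0.4, -2.0, -4.9]
```

```bash
python3 -m jog '[[[-0.4,0.0004,0,0,0],[-0.4,0.0004,0,0,0],[-0.4,0.0004,0,0,0]]]'| grep -E "pos|contact"
```

```text
tool_pos: [0.4951, 0.1407, 0.0891]
contact_force: [0.2, -6.0, -3.7]
```

```bash
python3 -m jog '[[[-0.4,-0.0002,0,0.0003,0],[-0.4,-0.0002,0,0.0006,0],[-0.4,-0.0002,0,0.0009,0],[-0.4,-0.0002,0,0.0009,0]]]'| grep -E "pos|contact"
```

```text
tool_pos: [0.4952, 0.1406, 0.0884]
contact_force: [0.6, -4.6, -1.3]
```

```bash
python3 -m jog '[[[-0.4,0,0,0.0002,0],[-0.4,0,0,0.0002,0],[-0.4,0,0,0.0002,0]]]'| grep -E "pos|contact|rot"
```

```text
tool_pos: [0.4951, 0.1407, 0.0884]
tool_rot: [3.141, 0.0, 1.454]
contact_force: [-0.3, -5.0, -0.1]
```

```bash
python3 -m jog '[[[-0.05,0,0,0,0],[0,0,0,0,0],[0.2,0,0,0,0],[0.4,0,0,0,0],[0.5,0,0,0,0]]]'; python3 -m jog '[[[0.5,0,0,-0.015,0],[0.5,0,0,-0.035,0],[0.5,0,0,-0.065,0],[0.5,0,0,-0.08,0],[0.5,0,0,-0.08,0]]]'; python3 - <<'E'
from h import *
im,s=look('wrist','w8.png');print(s['tool_pos'],s['tool_rot'],s['contact_force'])
look('scene','s8.png')
cv2.imwrite('pics/w8v.png',im[100:420,160:480])
E
```

```text
time: 13.6
tool_pos: [0.4952, 0.1411, 0.0881]
tool_rot: [3.141, -0.0, 1.454]
contact_force: [-0.4, 0.4, -0.6]
opening: 0.0614
grip_force: 0.0
time: 14.02
tool_pos: [0.4971, 0.1413, 0.1716]
tool_rot: [3.135, -0.002, 1.454]
contact_force: [0.5, 0.7, -0.0]
opening: 0.0687
grip_force: 0.0
[0.4971 0.1413 0.1716] [ 3.1347 -0.0019  1.4538] [ 0.4859  0.6854 -0.029 ]
```

View pics/w8v.png

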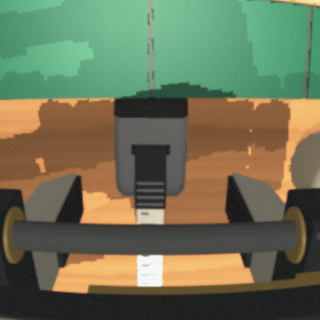

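The wrist crop shows the tape upright with its back on the tiles (row 98), blade out in front (col 150), and the lock nose at about (150,205). Closing the fingers and moving over the nose.

```bash
python3 -m jog '[[[-1,0,0,0,0],[-1,0,0,0,0],[-1,0,0,0,0],[-1,0,0,0,0],[-1,0,0,0,0]]]' 10; python3 - <<'E'
from h import *
s=robot.observe();u=np.array([np.cos(1.4545),np.sin(1.4545)]);c=np.array([.4952,.1409])
# check centre from wrist pic w8: lock nose pixel (310,305)->z .136
goto(c-.025*u,.150,1.4545)
E
```

```text
time: 14.53
tool_pos: [0.4949, 0.1408, 0.1674]
tool_rot: [-3.141, 0.0, 1.454]
contact_force: [0.6, 0.3, 0.0]
opening: 0.04
grip_force: 0.0
shift [-0.0249  0.0003  0.0175] turn -0.0007220301240149496 pos [0.4949 0.1408 0.1674] rot [-3.1406  0.0003  1.4538] q [ 0.1281  0.3891  1.6528 -0.      1.1007  0.2452]
```

```bash
python3 -m jog '[[[-1,-0.01,0,0,0],[-1,-0.02,0,0,0],[-1,-0.025,0,0,0],[-1,-0.025,0,0,0],[-1,-0.025,0,0,0]]]'; python3 -m jog '[[[-1,0,0,0.005,0],[-1,0,0,0.01,0],[-1,0,0,0.015,0],[-1,0,0,0.018,0],[-1,0,0,0.018,0]]]'; python3 -m jog '[[[-1,0,0,0,0],[-1,0,0,0,0],[-1,0,0,0,0]]]'; python3 - <<'E'
from h import *
im,s=look('scene','s9.png');p=proj('scene',[.49,.1,.1])[0].astype(int)
cv2.imwrite('pics/s9c.png',cv2.resize(im[p[1]-70:p[1]+70,p[0]-90:p[0]+80],None,fx=4,fy=4,interpolation=2))
E
```

```text
time: 14.95
tool_pos: [0.4923, 0.1153, 0.1681]
tool_rot: [3.141, -0.0, 1.452]
contact_force: [1.1, -0.1, -0.3]
opening: 0.0067
grip_force: 0.0
time: 15.37
tool_pos: [0.4916, 0.1161, 0.1489]
tool_rot: [-3.14, 0.0, 1.454]
contact_force: [-0.4, 1.3, 0.6]
opening: 0.0003
grip_force: 0.0
time: 15.62
tool_pos: [0.4924, 0.116, 0.1502]
tool_rot: [3.141, -0.0, 1.454]
contact_force: [0.0, 0.7, -0.1]
opening: 0.0004
grip_force: 0.0
```

View pics/s9c.png

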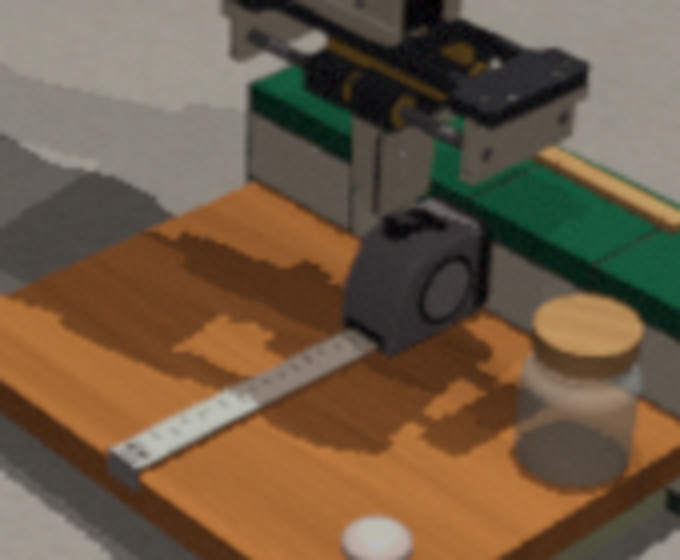

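The scene crop shows the blade hooked over the front edge (125,460), the case against the tiles, and the closed fingers just above the lock. Pressing down in steps.

```bash
python3 -m jog '[[[-1,0,0,0.002,0],[-1,0,0,0.004,0],[-1,0,0,0.005,0],[-1,0,0,0.005,0],[-1,0,0,0.005,0]]]' | grep -E "pos|contact"; for i in 1 2 ; do python3 -m jog '[[[-1,0,0,0.0005,0],[-1,0,0,0.0005,0],[-1,0,0,0.0005,0]]]'| grep -E "pos|contact"; done
```

```text
tool_pos: [0.4922, 0.116, 0.1449]
contact_force: [-0.3, -0.6, -0.6]
tool_pos: [0.4922, 0.116, 0.1445]
contact_force: [-1.0, -0.1, 0.5]
tool_pos: [0.4922, 0.116, 0.144]
contact_force: [-0.5, 0.4, 0.1]
```

```bash
for i in 1 2 ; do python3 -m jog '[[[-1,0,0,0.0005,0],[-1,0,0,0.0005,0],[-1,0,0,0.0005,0]]]'| grep -E "pos|contact"; done
```

```text
tool_pos: [0.4922, 0.116, 0.1435]
contact_force: [-0.9, -0.5, 1.0]
tool_pos: [0.4923, 0.1159, 0.1432]
contact_force: [-0.4, -0.9, 1.6]
```

```bash
for i in 1 2 ; do python3 -m jog '[[[-1,0,0,0.0005,0],[-1,0,0,0.0005,0],[-1,0,0,0.0005,0]]]'| grep -E "pos|contact"; done
```

```text
tool_pos: [0.4924, 0.1159, 0.1428]
contact_force: [-0.5, -1.1, 4.6]
tool_pos: [0.4923, 0.1157, 0.1422]
contact_force: [-1.9, -2.3, 5.5]
```

```bash
for i in 1 2 3 4; do python3 -m jog '[[[-1,0,0,0.0005,0],[-1,0,0,0.0005,0]]]'| grep -E "pos|contact"; done
```

```text
tool_pos: [0.4923, 0.1155, 0.1417]
contact_force: [-1.2, -1.8, 6.3]
tool_pos: [0.4923, 0.1154, 0.1412]
contact_force: [-0.5, -3.5, 6.6]
tool_pos: [0.4923, 0.1152, 0.1407]
contact_force: [-1.4, -4.5, 5.4]
tool_pos: [0.4923, 0.1152, 0.1402]
contact_force: [-2.6, -3.2, 5.9]
```

```bash
for i in 1 2; do python3 -m jog '[[[-1,0,0,0.0004,0],[-1,0,0,0.0004,0]]]'| grep -E "pos|contact"; done
```

```text
tool_pos: [0.4923, 0.1152, 0.1398]
contact_force: [-0.9, -4.8, 5.7]
tool_pos: [0.4924, 0.1152, 0.1394]
contact_force: [-1.2, -4.4, 5.9]
```

```bash
python3 -m jog '[[[-1,-0.0003,0,0.0004,0],[-1,-0.0004,0,0.0004,0]]]'| grep -E "pos|contact"; for i in 1 2 ; do python3 -m jog '[[[-1,0,0,0.0004,0],[-1,0,0,0.0004,0]]]'| grep -E "pos|contact"; done
```

```text
tool_pos: [0.4923, 0.115, 0.139]
contact_force: [0.1, -3.0, 5.9]
tool_pos: [0.4923, 0.1149, 0.1386]
contact_force: [-1.0, -4.0, 5.5]
tool_pos: [0.4923, 0.1148, 0.1382]
contact_force: [-0.7, -4.5, 5.5]
```

```bash
for i in 1 2; do python3 -m jog '[[[-1,0,0,0.0003,0],[-1,0,0,0.0003,0]]]'| grep -E "pos|contact"; done
```

```text
tool_pos: [0.4923, 0.1148, 0.1379]
contact_force: [-0.3, -4.1, 6.1]
tool_pos: [0.4923, 0.1148, 0.1376]
contact_force: [-0.2, -4.8, 5.3]
```

```bash
for i in 1 2 3; do python3 -m jog '[[[-1,0,0,0.0003,0],[-1,0,0,0.0003,0]]]'| grep -E "pos|contact"; done
```

```text
tool_pos: [0.4923, 0.1148, 0.1373]
contact_force: [-1.2, -4.9, 4.7]
tool_pos: [0.4924, 0.1148, 0.137]
contact_force: [-0.9, -5.9, 4.9]
tool_pos: [0.4924, 0.1148, 0.1367]
contact_force: [-0.3, -4.2, 5.7]
```

```bash
for i in 1 2; do python3 -m jog '[[[-1,0,0,0.0003,0],[-1,0,0,0.0003,0]]]'| grep -E "pos|contact"; done
```

```text
tool_pos: [0.4924, 0.1148, 0.1364]
contact_force: [-0.2, -5.3, 5.1]
tool_pos: [0.4924, 0.1149, 0.1361]
contact_force: [0.2, -3.6, 4.2]
```

```bash
for i in 1 2; do python3 -m jog '[[[-1,0,0,0.0003,0],[-1,0,0,0.0003,0]]]'| grep -E "pos|contact"; done
```

```text
tool_pos: [0.4924, 0.1149, 0.1358]
contact_force: [-0.7, -4.4, 5.2]
tool_pos: [0.4924, 0.1151, 0.1355]
contact_force: [-0.9, -3.3, 5.4]
```

```bash
for i in 1 2; do python3 -m jog '[[[-1,0,0,0.0003,0],[-1,0,0,0.0003,0]]]'| grep -E "pos|contact"; done
```

```text
tool_pos: [0.4924, 0.1152, 0.1351]
contact_force: [-0.2, -3.9, 4.8]
tool_pos: [0.4924, 0.1152, 0.1349]
contact_force: [-0.1, -4.0, 5.3]
```

```bash
python3 -m jog '[[[-1,0,0,0.0003,0],[-1,0,0,0.0003,0]]]'| grep -E "pos|contact"
```

```text
tool_pos: [0.4924, 0.1152, 0.1347]
contact_force: [-1.0, -4.7, 6.2]
```

```bash
python3 -m jog '[[[-1,0,0,0.0003,0],[-1,0,0,0.0003,0]]]'| grep -E "pos|contact"
```

```text
tool_pos: [0.4925, 0.1151, 0.1345]
contact_force: [-1.1, -5.6, 8.1]
```

```bash
python3 -m jog '[[[-1,0,0,0.0001,0],[-1,0,0,0.0002,0],[-1,0,0,0.0002,0]]]'| grep -E "pos|contact"; for i in 1 2; do python3 -m jog '[[[-1,0,0,0,0]]]'| grep -E "contact"; done
```

```text
tool_pos: [0.4925, 0.1151, 0.1345]
contact_force: [-0.8, -4.8, 9.1]
contact_force: [-1.5, -4.8, 8.1]
contact_force: [-1.3, -6.0, 8.8]
```

```bash
python3 -m jog '[[[-1,0,0,0.0001,0],[-1,0,0,0.0001,0]]]'| grep -E "contact"; for i in 1 2 3; do python3 -m jog '[[[-1,0,0,0,0]]]'| grep -E "contact"; done
```

```text
contact_force: [-1.1, -4.8, 9.0]
contact_force: [-1.4, -5.1, 9.1]
contact_force: [-1.4, -5.7, 8.2]
contact_force: [-0.8, -5.7, 9.0]
```

```bash
python3 -m jog '[[[-1,0,0,0.0001,0],[-1,0,0,0.0002,0]]]'| grep -E "contact"; for i in 1 2 3; do python3 -m jog '[[[-1,0,0,0,0]]]'| grep -E "contact"; done
```

```text
contact_force: [-1.8, -5.0, 9.9]
contact_force: [-2.5, -5.0, 10.2]
contact_force: [-2.0, -5.9, 9.7]
contact_force: [-2.0, -5.5, 9.8]
```

```bash
python3 -m jog '[[[-1,0,0,0.0001,0],[-1,0,0,0.0001,0]]]'| grep -E "contact"; for i in 1 2 3; do python3 -m jog '[[[-1,0,0,0,0]]]'| grep -E "pos|contact"; done
```

```text
contact_force: [-2.3, -5.1, 9.7]
tool_pos: [0.4925, 0.1151, 0.1342]
contact_force: [-0.9, -6.2, 9.8]
tool_pos: [0.4925, 0.115, 0.1342]
contact_force: [-1.3, -5.1, 10.5]
tool_pos: [0.4925, 0.1151, 0.1342]
contact_force: [-2.4, -6.1, 9.7]
```

```bash
python3 -m jog '[[[-1,0,0,0.0001,0],[-1,0,0,0.0001,0]]]'| grep -E "contact"; for i in 1 2 3; do python3 -m jog '[[[-1,0,0,0,0]]]'| grep -E "contact"; done
```

```text
contact_force: [-1.9, -6.5, 9.6]
contact_force: [-1.0, -5.7, 10.4]
contact_force: [-1.7, -5.6, 10.8]
contact_force: [-1.2, -5.7, 10.0]
```

```bash
python3 -m jog '[[[-1,0,0,-0.001,0],[-1,0,0,-0.003,0],[-1,0,0,-0.01,0],[-1,0,0,-0.03,0],[-1,0,0,-0.06,0]]]'; python3 -m jog '[[[-1,0,0,-0.03,0],[-1,0,0,-0.05,0],[-1,0,0,-0.05,0],[-1,0,0,-0.05,0]]]'; python3 - <<'E'
from h import *
im,s=look('scene','s10.png');p=proj('scene',[.49,.06,.1])[0].astype(int)
a=cv2.imread('pics/s9.png')
f=lambda i:cv2.resize(i[p[1]-70:p[1]+75,p[0]-70:p[0]+60],None,fx=3,fy=3,interpolation=2)
cv2.imwrite('pics/cmp.png',np.hstack([f(a),f(im)]))
E
```

```text
time: 23.75
tool_pos: [0.4904, 0.1158, 0.1919]
tool_rot: [-3.135, 0.001, 1.454]
contact_force: [-0.1, -0.3, 0.4]
opening: 0.0006
grip_force: 0.0
time: 24.08
tool_pos: [0.4925, 0.116, 0.2444]
tool_rot: [3.139, -0.001, 1.454]
contact_force: [0.9, -0.4, -0.9]
opening: 0.0004
grip_force: 0.0
```

View pics/cmp.png

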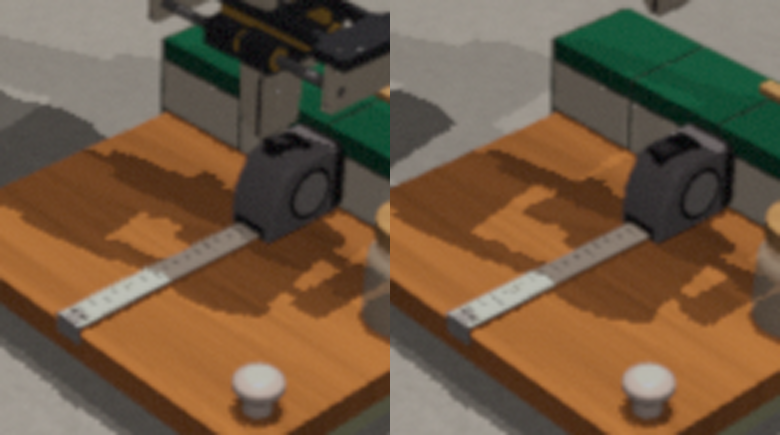

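The before/after crops show the lock paddle now down at (680,150). The tape still stands against the tiles and the hook is still on the front edge at (460,325), so I'm handing in.

```bash
python3 -c "
from cell import robot
print(robot.hand_in())"
```

```text
the job is handed in; nothing more can be done
None
```

The job is handed in, verdict not shown: the tape stands released on the ledge, hooked over the front edge, its back against the tiles (set down pressing about 3 N), and the lock then pressed to about 10 N; 24 s of the 72 s were used.

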